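# Free the pawl and lower the bench press arm onto a pendant

## Robot

A 6-joint arm with a two-finger parallel gripper is mounted at the origin on a cart in front of the work surface, level with it; the furniture and walls round the work are solid. World frame = base frame: x ahead of the robot, y to its left, z up, the work surface at z = 0. Lengths are in m, angles in rad, forces in N, time in s.
With the tool pointing down it reaches from about 0.375 to 0.975 m from the base axis. Payload 3.8 kg.
Tool frame: the origin (TCP) lies on the centre line of the jaws, within the pads' length; the fingertips stand 14 mm ahead of it and the grasp point (between the pads) lies 5 mm behind it; z points along the fingers, y is the line along which they close (so a half turn about z gives the same grasp; the last joint's range is limited). The gripper opens to 85 mm and grips with 20 to 120 N. Pads are 22 mm wide; open, the fingers measure 114 mm over their backs; the gripper's body (76 mm by 85 mm) begins 54 mm behind the grasp point. The pads swing forward as they close: fully open they stand 13 mm farther back than shut.
Start: joints at [-1.334, 0.264, 1.604, -0, 1.274, -0.037], TCP at [0.183, -0.65, 0.245] pointing down, gripper open.
Joint ranges: [-2.63, 2.63], [-0.94, 2.18], [0.31, 2.57], [-1.31, 4.45], [0, 2.66], [-2.55, 2.55]. Speed limits (rad/s): [2.57, 2.57, 3.14, 3.14, 3.14, 3.14].

## Interface

Orientations are given as a rotation vector (axis times angle).
In Python, from workcell import bot, eyes, spot_in gives the robot as it stands.
- The arm moves only by the tool carry_out, never from a script. Its argument "series" is text: rows parted by semicolons, each of 4 numbers parted by spaces: the shift along the world's x, y, z in m, then the turn about the world's z in degrees. In form: tx ty tz roll; .... A call has 1 to 20 rows; each row shifts and turns the commanded pose from where the row before left it; what a row does not reach is not made up. A row lasts 1/8 s, in which the tool goes at most 62.5 mm and 10.7 degrees, less where a joint would pass 70% of its speed; a pose out of reach is approached as far as the arm can. A call is refused whole if a number of a shift passes 0.0625 or a number of a turn 10.7, either way. A call with a gripper value outside its range is refused whole. "jaw" is the gripper command: -1 is shut, 1 is fully open, values between are in proportion, set as the call begins (left out, the last holds). The fingers move at their own pace and stop on an object; "grip_force" is the grip in N (left out, the last holds). Time passes only in rows, so rows that do not move let the fingers close. It gives the time, the measured TCP pose, the force, the opening and the grip force at its end, in the units of the state.
- bot.read_state(): the state, without advancing time (a new reading comes with each control period).
- eyes.read_camera(name): name is "scene" or "top" or "wrist"; returns (picture, depth): 480x640x3 uint8, blue, green, red; 480x640 float32, m along the optical axis (not along the pixel's ray), 0 where there is no reading.
- eyes.get_calibration(name): a dict with "K" (3x3 intrinsics, pixels), "distortion" ([k1, k2, p1, p2, k3] as OpenCV has them; the pictures are not rectified), "position" and "rotation" of the camera in the world; the wrist camera has in their place "T_tool_cam" (4x4, takes a point from camera to tool coordinates, whose origin is the TCP and whose axes are the flange's). Camera axes: x right, y down, z forward; pixel columns grow to the right and rows downward; lengths in m; the calibration is good to about 2 mm. A picture is of the moment at which its call begins: read the wrist's pose just before it. get_calibration takes no time and is no camera call.
- bot.finish_job(): hands the job in; it is judged then, once.
Trained networks look in the newest picture that a camera, given by its name, has taken for a name from the list of things; names that differ only in an ending like _2 or _b are one class to them, and where a whole thing is asked for, a point or a joint stands for the part that bears it (a point fixed in the world has none). Each returns a list of dicts, best first, with "score" (0 to 1); they miss things now and then, are a little off and sometimes report something else, mostly with a low value. They report only what shows in the picture. A call takes as long as a camera call.
- spot_in(camera, target): "rect" ([centre column, centre row, width, height] in pixels, round what is visible of it).
The state is a dict: "time": time; "q": joint angles; "joint_vel": joint speeds; "joint_torque": joint torques, N m; "tool_pos": TCP position; "tcp_rot": TCP orientation; "wrist_force": force on the tool from outside, world axes, zero at the start; "torque": the same for the moment, N m; "width": opening from 0.0 (shut) to 1.0 (fully open); "grip_force": force on a finger pad.
Only numpy, scipy, OpenCV 4.12 (cv2) and the standard library are available. Lean on these libraries where they do the work, as an engineer would, in place of code of your own. Each camera call takes 0.05 s, during which the arm holds its last target. There are 200 camera calls.

## Task

The bench press is held open by its ratchet. Press the yellow tab of the pawl all the way down with the fingertips so that it lets go of the teeth, then push the red-handled arm down until its rubber foot sits firmly on the blue pendant, and take the hand away. Leave the pawl released and the pendant where it lies, do not raise the arm, pick nothing up, and do not disturb the things lying around.

Things in the scene. Friction and masses are not known exactly. Their poses are not given: they have to be found in the camera images.
- press: Blue steel bench press, fixed to the bench. Origin on the bench surface, straight below the arm's hinge; x is level, from the arm's handle towards the pawl's tab; z up. Arm and pawl swing in its x-z plane. Base plate 215 x 90 x 8 mm (x -134 to +81 mm). Centred at x = -85 mm on the plate a fixed steel block, 68 x 68 mm, its top 26 mm above the bench.
- press_hinge (a point): Hinge axis of the arm (along the press's y), 75 mm above the bench, fixed. Cheeks beside it, outer faces 20 mm off the middle, reach 88 mm above the bench.
- press_arm (a joint): Arm angle, rad: 0 = level, fully down; positive = raised; limit 0.76. Starts raised at 0.60 to 0.69. While the pawl is engaged a tooth stops it at about 0.58 (it gives a little, to 0.53, under 20 N). With the pawl free it goes down against friction with about 4 N on the handle and stays where it is left; fully pushed down (10 to 20 N on the handle) the foot rests on the pendant at about 0.013.
- press_handle (a point): Middle of the top of the red crossbar handle at the free end of the arm, 140 mm from the hinge axis and 9.5 mm above the arm's centre line (so 84.5 mm above the bench when the arm is level). The bar is 19 mm thick and 64 mm long along the press's y. The point turns with the arm.
- press_pad (a point): Middle of the underside of the black rubber foot (22 mm across) below the arm, 85 mm from the hinge towards the handle; 30 mm above the bench when the arm is level, so it meets the 5 mm pendant on the block a little before, at about 0.014 rad.
- pawl (a joint): Angle of the brass pawl, rad: 0 = engaged (nose between the teeth of the arm's sector), positive = tab pressed down and nose lifted clear; 0.32 = stop, fully pressed. Friction holds it where it is left. About 3.5 N on the tab moves it.
- pawl_pivot (a point): Pivot axis of the pawl (along the press's y), 50 mm from the arm's hinge and 110 mm above the bench, fixed. Cheeks beside it reach 118 mm above the bench, up to 10 mm from the axis along x.
- pawl_tab (a point): Middle of the top of the yellow pawl tab (26 mm along the press's x, 28 mm along y), 40 mm beyond the pawl's pivot on the side away from the handle; 124 mm above the bench when engaged. It sinks about 13 mm on an arc about the pivot when fully pressed. The point turns with the pawl.
- work_pendant: Loose blue scalloped clay pendant, 31 x 35 x 5 mm, lying on the steel block under the arm's foot. Origin at the centre of its underside.
- spool_gold: Spool of gold wire, 43 mm across, 22 mm high, standing beside the press. Bystander.
- flat_pliers: Black handled flat nose mini pliers, 80 x 118 x 11 mm, lying beside the press. Bystander.
- pink_pendant: Pink scalloped pendant, 30 x 35 x 5 mm, lying beside the press. Bystander.
- bead_jar: Glass jar of teal beads with a tan lid, 44 mm across, 42 mm high. Bystander.
- tape: Roll of violet tape, 62 mm across, 19 mm high. Bystander.
- the_awl: Wooden handled awl, 46 x 103 x 22 mm. Bystander.
- striped_bowl: Small striped bowl, 110 mm across, 49 mm high. Bystander.

How it is judged:
By the outcome, as a careful person would: the job done as asked, in the order asked, and still so for the second after the job is handed in, with the robot touching nothing.
It also fails if it takes over 48 s, if anything falls off the work surface, if the arm or the gripper's body presses on something with over 40 N, if the wrist force passes 120 N, or if a joint passes its speed limit or range.

## Working session

There is one attempt and no reset: what is moved stays moved. The work goes in short steps, Python scripts to look and compute and a tool call to move; the robot and the scene stay as the last step left them, time stands still between calls to the robot, and variables do not carry over. Pictures are saved under pics/ and viewed, at most 10 in all, crops included, and the job is handed in when it is done.

Besides the shell and the picture viewer there is one more tool, called by a JSON object that holds its "name" and its "arguments", one argument or row to a line. carry_out: Moves the arm, as the interface text tells. Its arguments: {"type":"object","properties":{"series":{"type":"string"},"jaw":{"type":"number"},"grip_force":{"type":"number"}},"required":["series"]}

```bash
mkdir -p pics
cat > h.py <<'E'
import numpy as np, cv2
from workcell import bot, eyes, spot_in
def world(cam, uv, d, T=None):
    c=eyes.get_calibration(cam); K=np.array(c["K"]);D=np.array(c["distortion"])
    n=cv2.undistortPoints(np.array(uv,float).reshape(-1,1,2),K,D).reshape(-1,2)
    p=np.c_[n,np.ones(len(n))]*np.array(d).reshape(-1,1)
    R=np.array(c["rotation"]); 
    if R.shape!=(3,3): R=cv2.Rodrigues(R)[0]
    return p@R.T+np.array(c["position"])
def cloud(cam,depth):
    v,u=np.nonzero(depth>0)
    return np.c_[u,v],world(cam,np.c_[u,v],depth[v,u])
E
python3 - <<'E'
from h import *
for n in("scene","top"):
    im,d=eyes.read_camera(n); cv2.imwrite(f"pics/{n}0.png",im); np.savez(f"{n}0.npz",im=im,d=d)
    print(n,eyes.get_calibration(n)["position"])
    for t in("press_handle","pawl_tab","work_pendant","press"):
        r=spot_in(n,t)[:2]
        for x in r:
            u,v=x["rect"][:2]; dd=d[int(v),int(u)]
            print(t,round(x["score"],2),np.round(x["rect"]),world(n,[[u,v]],[dd]).round(3))
print(bot.read_state())
E
```

```text
scene [-0.60578331  0.60293959  0.66256905]
press_handle 0.67 [170. 280.  20.  20.] [[0.61  0.352 0.035]]
pawl_tab 0.75 [301. 230.  38.   8.] [[ 0.572 -0.003  0.115]]
press 0.86 [321. 238.  79.  76.] [[ 0.556 -0.056  0.087]]
press 0.49 [320. 282.  16.  12.] [[0.462 0.002 0.01 ]]
top [ 0.33050168 -0.0357823   1.1222472 ]
press_handle 0.74 [358. 217.  79.  29.] [[ 0.573 -0.11   0.122]]
pawl_tab 0.65 [314. 217.  52.  13.] [[ 0.575 -0.01   0.123]]
work_pendant 0.64 [370. 227.  11.   9.] [[ 0.571 -0.145  0.029]]
work_pendant 0.53 [490. 226.  49.  44.] [[ 0.575 -0.448  0.008]]
press 0.57 [343. 226. 103.  46.] [[ 0.565 -0.078  0.077]]
{'time': 0.5, 'q': array([-1.33389830e+00,  2.63919944e-01,  1.60402911e+00,  4.14266305e-05,
        1.27369721e+00, -3.69136469e-02]), 'joint_vel': array([ 0.00038911, -0.00184252, -0.00103644,  0.00119159,  0.00165702,
       -0.00088196]), 'joint_torque': array([-5.05639455e-04, -5.14407527e+01, -3.67236936e+01, -5.85993121e-05,
        2.62287584e-03,  5.22842356e-06]), 'tool_pos': array([ 0.18251985, -0.64983592,  0.24525052]), 'tcp_rot': array([-3.11214269e+00, -4.28733357e-01, -5.35032136e-05]), 'wrist_force': array([-0.15974502, -0.46417716,  0.30804846]), 'torque': array([0.01276706, 0.0015326 , 0.02499635]), 'grip_force': 0.0, 'width': 0.9986177826166088}
```

Run:
```python
from h import *
f=np.load("top0.npz"); im,d=f["im"],f["d"]
cv2.imwrite("pics/topc.png",cv2.resize(im[150:300,240:460],(792,540),interpolation=cv2.INTER_CUBIC))
uv,P=cloud("top",d); c=im[uv[:,1],uv[:,0]]
hsv=cv2.cvtColor(im,cv2.COLOR_BGR2HSV)[uv[:,1],uv[:,0]]
near=(abs(P[:,0]-.57)<.15)&(abs(P[:,1]+.06)<.2)
def rep(n,m):
    q=P[m&near]; r=cv2.minAreaRect((q[:,:2]*1000).astype(np.float32)) 
    print(n,len(q),q.mean(0).round(4),q.min(0).round(3),q.max(0).round(3),r)
s=hsv[:,1]>110; H=hsv[:,0]; z=P[:,2]
rep("red",s&((H<8)|(H>172))&(z>.08))
rep("yellow",s&(H>18)&(H<35)&(z>.1))
rep("bluehi",s&(H>95)&(H<125)&(z>.06)&(z<.14))
rep("base",s&(H>95)&(H<125)&(z>.002)&(z<.016))
```

```text
red 226 [ 0.5653 -0.1695  0.1684] [ 0.535 -0.179  0.158] [ 0.597 -0.161  0.174] ((565.9923706054688, -169.2345733642578), (16.245574951171875, 62.634708404541016), 87.0887222290039)
yellow 138 [0.5768 0.0241 0.125 ] [ 0.565 -0.063  0.116] [0.59  0.042 0.129] ((576.1470947265625, -10.268043518066406), (105.23775482177734, 23.954374313354492), 88.24478912353516)
bluehi 187 [ 0.565  -0.0375  0.0933] [ 0.551 -0.127  0.061] [0.593 0.001 0.136] ((571.8497314453125, -63.208587646484375), (125.98040771484375, 41.014801025390625), 86.59896850585938)
base 1207 [ 0.556  -0.0707  0.009 ] [ 0.524 -0.189  0.003] [0.62  0.021 0.016] ((570.889892578125, -84.93048095703125), (210.02476501464844, 87.549072265625), 86.77590942382812)
```

View pics/topc.png

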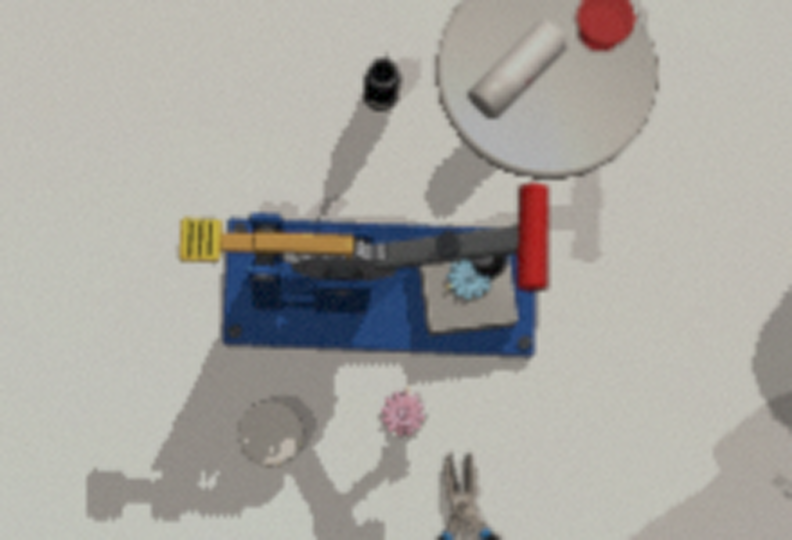

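View pics/scene0.png

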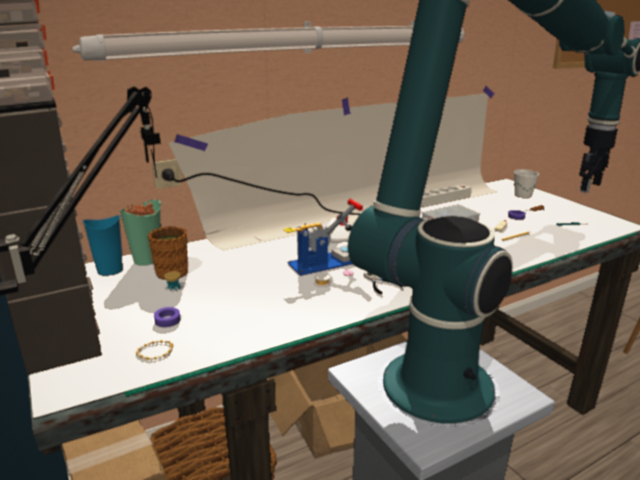

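The press lies with its handle towards -y and its tab towards +y. The red bar is at crop (535,235) and the tab at (200,240). There is also a disc and a black object nearby (crop (545,70) and (380,85)), so I'm checking their heights before I move.

Run:
```python
from h import *
f=np.load("top0.npz"); im,d=f["im"],f["d"]
uv,P=cloud("top",d)
for n,(u,v) in dict(disc=(391,170),cup=(408,156),rod=(384,169),black=(346,173),jar=(316,270),tab=(295.5,216.5)).items():
    print(n,world("top",[[u,v]],[d[int(v),int(u)]]).round(3))
# tab
hsv=cv2.cvtColor(im,cv2.COLOR_BGR2HSV)[uv[:,1],uv[:,0]]
m=(uv[:,0]>286)&(uv[:,0]<302)&(uv[:,1]>208)&(uv[:,1]<226)&(P[:,2]>.1); q=P[m]; print("tab",q.mean(0).round(4),q.min(0).round(3),q.max(0).round(3))
# height map >0.08 on 4cm cells
for n in("top","scene"):
    g=np.load(n+"0.npz"); _,Q=cloud(n,g["d"])
    k=(Q[:,2]>.07)&(Q[:,0]>.2)&(Q[:,0]<.9)&(Q[:,1]>-.7)&(Q[:,1]<.3)
    H=np.zeros((14,20)); ii=((Q[k,0]-.2)/.05).astype(int); jj=((Q[k,1]+.7)/.05).astype(int)
    np.maximum.at(H,(ii,jj),Q[k,2]); print(n,"rows x from .2, cols y from -.7, cm"); print((H*100).round().astype(int))
```

```text
disc [[ 0.718 -0.203  0.023]]
cup [[ 0.746 -0.243  0.048]]
rod [[ 0.711 -0.182  0.053]]
black [[ 0.704 -0.089  0.047]]
jar [[ 0.469 -0.013  0.022]]
tab [[0.576 0.03  0.126]]
tab [0.5765 0.03   0.1249] [0.563 0.017 0.118] [0.59  0.042 0.129]
top rows x from .2, cols y from -.7, cm
[[ 0  0  0  0  0  0  0  0  0  0  0 79 79 75 28  0  0  0  0  0]
 [ 0  0  0  0  0  0  0  0  0  0  0  0  0  0  0  0  0  0  0  0]
 [ 0  0  0  0  0  0  0  0  0  0  0  0  0  0  0  0  0  0  0  0]
 [ 0  0  0  0  0  0  0  0  0  0  0  0  0  0  0  0  0  0  0  0]
 [ 0  0  0  0  0  0  0  0  0  0  0  0  0  0  0  0  0  0  0  0]
 [ 0  0  0  0  0  0  0  0  0  0  0  0  0  0  0  0  0  0  0  0]
 [ 0  0  0  0  0  0  0  0  0  0 17  0  0  0  0  0  0  0  0  0]
 [ 0  0  0  0  0  0  0  0  0  0 17 15 13 13 13  0  0  0  0  0]
 [ 0  0  0  0  0  0  0  0  0  0  0  0  0  0  0  0  0  0  0  0]
 [ 0  0  0  0  0  0  0  0  0  0  0  0  0  0  0  0  0  0  0 12]
 [ 0  0  0  0  0  0  0  0  0  0  0  0  8  0  0  0  0  0  0 13]
 [ 0  0  0  0  0  0  0  0  0  0  0  0  0  0  0  0  0  0  0 12]
 [ 0  0  0  0  0  0  0  0  0  8 12 13 14  0  0  0  0  0 23 23]

[... 288 characters left out ...]
 0  0]
 [ 0  0  0  0  0  0  0  0  0  0  0  0  0  0  0  0  0  0  0  0]
 [ 0  0  0  0  0  0  0  0  0  0  0  0  0  0  0  0  0  0  0  0]
 [ 0  0  0  0  0  0  0  0  0  0  0  0  0  0  0  0  0  0  0  0]
 [ 0  0  0  0  0  0  0  0  0  0 17  0  0  0  0  0  0  0  0  0]
 [ 0  0  0  0  0  0  0  0  0  0 17 15 13 13 13  0  0  0  0  0]
 [ 0  0  0  0  0  0  0  0  0  0  0  0  0 12  0  0  0  0  0  0]
 [ 0  0  0  0  0  0  0  0  0  0  0  0  0  0  0  0  0  0  0 12]
 [ 0  0  0  0  0  0  0  0  0  0  0  0  7  0  0  0  0  0  0 12]
 [ 0  0  0  0  0  0  0  0  0  0  0  0  0  0  0  0  0  0  0 12]
 [ 0  0 62 62 62 61 62 62 61 62 62 62 62 61 61 62 62 62 62 62]
 [ 0  0 62 62 62 62 62 62 62 62 62 62 62 62 62 62 62 62 62 62]]
```

{"name": "carry_out", "arguments": {
  "series": "0.02 0.035 0.01 0; 0.03 0.053 0 -1.6; 0.03 0.053 0 -1.6; 0.03 0.053 0 -1.6; 0.03 0.053 0 -1.6; 0.03 0.053 0 -1.6; 0.03 0.053 0 -1.6; 0.03 0.053 0 -1.6; 0.03 0.053 0 -1.6; 0.03 0.053 0 -1.6; 0.03 0.053 0 -1.6; 0.03 0.053 0 -1.6; 0.03 0.053 0 -1.6; 0.014 0.015 -0.01 0; 0 0 0 0; 0 0 0 0",
  "jaw": -1
}}

```text
time: 2.5
tool_pos: [0.5758, 0.0351, 0.2449]
tcp_rot: [3.139, -0.097, -0.002]
wrist_force: [-0.0, -0.2, -0.2]
width: -0.0
grip_force: 0.0
```

{"name": "carry_out", "arguments": {
  "series": "0.001 0.001 -0.03 0; 0 0 -0.03 0; 0 0 -0.025 0; 0 0 -0.012 0; 0 0 -0.006 0; 0 0 -0.004 0; 0 0 0 0"
}}

```text
time: 3.38
tool_pos: [0.5779, 0.037, 0.1389]
tcp_rot: [-3.14, 0.096, -0.002]
wrist_force: [-0.6, 0.3, 0.2]
width: 0.002
grip_force: 0.0
```

Run:
```python
from h import *
im,d=eyes.read_camera("scene"); a=im[170:290,250:410]; b,_=eyes.read_camera("wrist")
cv2.imwrite("pics/s1.png",np.vstack([cv2.resize(a,(400,300),interpolation=3),cv2.resize(b,(400,300))]))
```

```text
(no output)
```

View pics/s1.png

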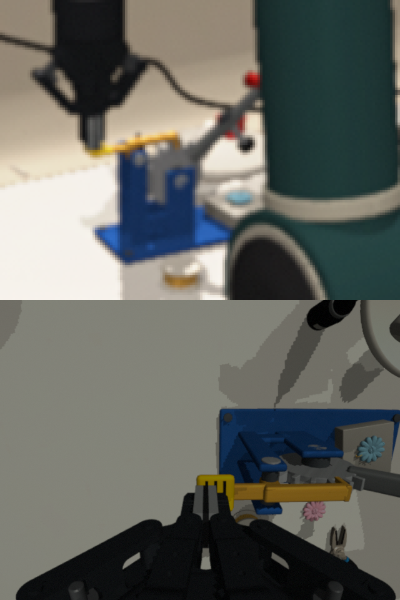

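The tips are centred over the yellow tab (wrist half, about (215,490)) and almost touching it. Next I press.

{"name": "carry_out", "arguments": {
  "series": "0 0 -0.003 0; 0 0 -0.003 0; 0 0 -0.003 0; 0 0 -0.002 0; 0 0 0 0"
}}

```text
time: 4.1
tool_pos: [0.5777, 0.0373, 0.1272]
tcp_rot: [-3.14, 0.096, -0.001]
wrist_force: [1.1, 3.4, 3.0]
width: -0.0
grip_force: 1.8
```

{"name": "carry_out", "arguments": {
  "series": "0 0 -0.002 0; 0 0 -0.001 0; 0 0 0 0"
}}

```text
time: 4.47
tool_pos: [0.5778, 0.0373, 0.1248]
tcp_rot: [-3.14, 0.097, -0.001]
wrist_force: [0.8, 4.7, 6.0]
width: 0.0
grip_force: 3.4
```

{"name": "carry_out", "arguments": {
  "series": "0 0 -0.001 0; 0 0 -0.001 0; 0 0 0 0"
}}

```text
time: 4.85
tool_pos: [0.578, 0.0373, 0.1243]
tcp_rot: [-3.14, 0.097, -0.002]
wrist_force: [-2.7, 4.3, 12.7]
width: -0.0
grip_force: 6.9
```

{"name": "carry_out", "arguments": {
  "series": "0 0 -0.001 0; 0 0 -0.001 0; 0 0 0 0"
}}

```text
time: 5.22
tool_pos: [0.5782, 0.0373, 0.1238]
tcp_rot: [-3.14, 0.096, -0.002]
wrist_force: [-6.1, 5.6, 21.0]
width: 0.001
grip_force: 10.4
```

{"name": "carry_out", "arguments": {
  "series": "0 0 0.015 0; 0 0 0.035 0; 0 0 0.045 0; -0.002 -0.035 0 0; -0.003 -0.05 0 0; -0.003 -0.05 0 0; -0.003 -0.05 0 0; -0.002 -0.024 0 0; 0 0 0 0; 0 0 0 0"
}}

```text
time: 6.48
tool_pos: [0.5637, -0.1716, 0.2144]
tcp_rot: [-3.14, 0.097, 0.003]
wrist_force: [0.1, 0.2, -0.8]
width: -0.005
grip_force: 0.0
```

Run:
```python
from h import *
im,d=eyes.read_camera("scene"); a=im[170:290,250:410]; b,_=eyes.read_camera("wrist")
t,dt=eyes.read_camera("top"); 
cv2.imwrite("pics/s2.png",np.vstack([cv2.resize(a,(400,300),interpolation=3),cv2.resize(b,(400,300))]))
uv,P=cloud("top",dt); H=cv2.cvtColor(t,cv2.COLOR_BGR2HSV)[uv[:,1],uv[:,0]]
m=(H[:,1]>110)&(H[:,0]>15)&(H[:,0]<35)&(abs(P[:,0]-.576)<.03)&(P[:,1]>.015)&(P[:,1]<.06)&(P[:,2]>.05);print(P[m].mean(0).round(4),m.sum())
```

```text
[0.5771 0.0305 0.1124] 127
```

View pics/s2.png

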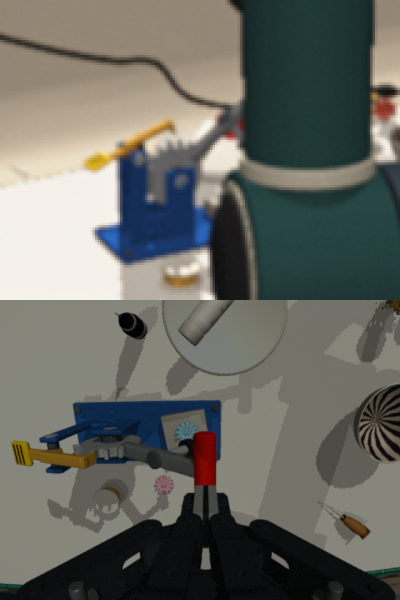

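The pawl is released: the tab sank 12.5 mm, and the nose stands clear of the teeth in the scene half at about (165,130). The tips are centred over the red bar (wrist half, about (205,480)). Next I follow the arc down.

{"name": "carry_out", "arguments": {
  "series": "0.001 0.001 -0.015 0; 0 0 -0.013 0; 0 -0.002 -0.006 0; 0 -0.004 -0.006 0; 0 -0.003 -0.006 0; 0 -0.003 -0.006 0; 0 0 0 0"
}}

```text
time: 7.5
tool_pos: [0.565, -0.1836, 0.1629]
tcp_rot: [3.139, -0.097, -0.001]
wrist_force: [0.2, 0.2, 0.7]
width: -0.005
grip_force: 0.5
```

{"name": "carry_out", "arguments": {
  "series": "0 -0.003 -0.006 0; 0 -0.003 -0.006 0; 0 -0.002 -0.006 0; -0.001 -0.002 -0.006 0; 0 -0.002 -0.006 0; 0 -0.002 -0.006 0; 0 -0.001 -0.006 0; 0 0 0 0"
}}

```text
time: 8.5
tool_pos: [0.5648, -0.1983, 0.1211]
tcp_rot: [3.14, -0.097, 0.001]
wrist_force: [0.0, -1.7, 1.6]
width: 0.002
grip_force: 0.8
```

{"name": "carry_out", "arguments": {
  "series": "0 -0.001 -0.005 0; 0 -0.001 -0.005 0; 0 0 -0.004 0; 0 0 -0.003 0; 0 0 -0.002 0; 0 0 0 0"
}}

```text
time: 9.25
tool_pos: [0.5647, -0.1996, 0.1021]
tcp_rot: [-3.14, 0.097, -0.0]
wrist_force: [1.1, -1.6, 2.8]
width: -0.001
grip_force: 1.5
```

{"name": "carry_out", "arguments": {
  "series": "0 0 -0.001 0; 0 0 -0.001 0; 0 0 0 0"
}}

```text
time: 9.62
tool_pos: [0.5647, -0.1998, 0.1005]
tcp_rot: [-3.14, 0.096, -0.001]
wrist_force: [-1.2, -1.8, 4.8]
width: 0.0
grip_force: 2.6
```

{"name": "carry_out", "arguments": {
  "series": "0 0 -0.001 0; 0 0 -0.001 0; 0 0 0 0"
}}

```text
time: 10.0
tool_pos: [0.5648, -0.1998, 0.1002]
tcp_rot: [-3.14, 0.096, -0.001]
wrist_force: [-2.9, -1.0, 13.7]
width: -0.003
grip_force: 6.9
```

{"name": "carry_out", "arguments": {
  "series": "0 0 -0.001 0; 0 0 -0.001 0; 0 0 0 0"
}}

```text
time: 10.38
tool_pos: [0.5649, -0.1999, 0.1]
tcp_rot: [3.14, -0.096, 0.001]
wrist_force: [-7.2, 1.4, 22.2]
width: 0.002
grip_force: 11.5
```

The foot is seated firmly: about 22 N at the expected height. I'll retreat straight up, then back.

{"name": "carry_out", "arguments": {
  "series": "0 0 0.006 0; 0 0 0.02 0; 0 0 0.04 0; 0 0 0.05 0; 0 -0.03 0.03 0; 0 -0.05 0 0; 0 -0.05 0 0; -0.02 -0.04 0 0; 0 0 0 0; 0 0 0 0"
}}

```text
time: 11.62
tool_pos: [0.5444, -0.3691, 0.2421]
tcp_rot: [-3.139, 0.097, 0.001]
wrist_force: [0.2, -0.3, 0.7]
width: -0.001
grip_force: 0.0
```

Run:
```python
from h import *
t,dt=eyes.read_camera("top"); s,_=eyes.read_camera("scene")
cv2.imwrite("pics/s3.png",np.vstack([cv2.resize(t[150:300,240:460],(440,300),interpolation=3),cv2.resize(s[170:290,250:426],(440,300),interpolation=3)]))
uv,P=cloud("top",dt); H=cv2.cvtColor(t,cv2.COLOR_BGR2HSV)[uv[:,1],uv[:,0]]
b=(H[:,1]>110)&(abs(P[:,0]-.57)<.04)&(P[:,2]>.05)
m=b&(H[:,0]>15)&(H[:,0]<35)&(P[:,1]>.015)&(P[:,1]<.06);print("tab",P[m].mean(0).round(4))
m=b&((H[:,0]<8)|(H[:,0]>172))&(P[:,1]<-.12)&(P[:,1]>-.25);print("red",P[m].mean(0).round(4),P[m].max(0).round(4))
```

```text
tab [0.5771 0.0306 0.1119]
red [ 0.5646 -0.1982  0.0855] [ 0.5967 -0.1898  0.0917]
```

View pics/s3.png

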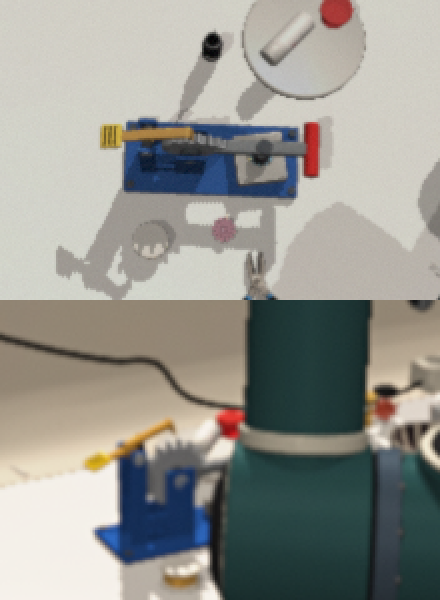

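The arm is level: the handle is at (312,150) in the top view, about 85 mm high. The pawl is still released (tab at (110,135)), and the foot is over the block with the bystanders where they were.

```bash
python3 -c "
from workcell import bot
print(bot.finish_job())"
```

```text
the job is handed in; nothing more can be done
None
```

I pressed the pawl fully down so it let go, pushed the arm down until its foot sat on the pendant (about 22 N on the handle, at the expected height), moved the hand clear, and handed the job in; in the last pictures the pawl was still released, the arm was level and nothing nearby looked moved, though the foot hid the pendant itself.

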